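# Pull-test a copier tray spring to its service mark

### The arm

A 6-joint arm with a two-finger parallel gripper is mounted at the origin on the work surface. World frame = base frame: x ahead of the robot, y to its left, z up, the work surface at z = 0. Lengths are in m, angles in rad, forces in N, time in s.
With the tool pointing down it reaches from about 0.325 to 0.775 m from the base axis. Payload 5.5 kg.
Tool frame: the origin (TCP) lies midway between the tips of the shut fingers; the grasp point (between the pads) lies manip.hold_point_z behind it (manip.hold_point_z is the distance from the TCP to the grasp point, in m); x points along the fingers, y is the direction in which the jaws open and shut, and the axes are right-handed (so a half turn about x gives the same grasp; the last joint's range is limited). The gripper opens to 85 mm and grips with 20 to 120 N. Pads are 22 mm wide; open, the fingers measure 114 mm over their backs; the gripper's body (76 mm by 85 mm) begins 54 mm behind the grasp point. The pads swing forward as they close: fully open they stand 13 mm farther back than shut.
Start: joints at [-1.26, 0.091, 1.231, -0, 1.82, -0.057], TCP at [0.216, -0.56, 0.231] pointing down, gripper open.
Joint ranges: [-2.87, 2.87], [-0.86, 2.18], [0.17, 2.46], [-1.51, 4.65], [0.06, 2.69], [-2.65, 2.65]. Speed limits (rad/s): [2.57, 2.57, 3.01, 3.14, 3.14, 3.14].

### API

Orientations are given as a rotation vector (axis times angle).
In Python, from bench import manip gives the robot as it stands.
- The arm moves only by the shell command python3 -m pendant 'ROWS' [FORCE]. ROWS is JSON, a list of rows, each a list of 3 entries, a list of its own where there are three numbers: the shift along the world's x, y, z in units of 0.8 m (1.0 is 0.8 m), then the turn about the world's z in units of 60 degrees (1.0 is 60 degrees), then the closure, from 0 (fully open) to 1 (shut). A call has 1 to 12 rows; each row shifts and turns the pose as measured when the row begins; what a row does not reach is not made up. A row lasts 1/12 s, in which the tool goes at most 41.7 mm and 7.16 degrees, less where a joint would pass 70% of its speed; a pose out of reach is approached as far as the arm can. A call with a number of a shift or a turn outside -1 to 1 is refused whole. A call with a gripper value outside its range is refused whole. The fingers move at their own pace and stop on an object; FORCE is the grip in N (left out, the last holds). Time passes only in rows, so rows that do not move let the fingers close. It gives the time, the measured TCP pose, the force and the opening at its end, in the units of the state.
- manip.get_obs(): the state, without advancing time (a new reading comes with each control period).
- manip.get_image(name): name is "side" or "top"; returns (picture, depth): 480x640x3 uint8, red, green, blue; 480x640 float32, m along the optical axis (not along the pixel's ray), 0 where there is no reading.
- manip.camera_params(name): a dict with "mtx" (3x3 intrinsics, pixels), "k1" (the pictures are not rectified: a ray, as slopes to the right and down, at radius r is drawn at 1 + k1 r^2 times it, then the intrinsics apply), "cam_to_world" (4x4, takes a point from camera to world coordinates). Camera axes: x right, y up, looking along -z (the intrinsics and any distortion apply to the point x, -y, -z); pixel columns grow to the right and rows downward; lengths in m; the calibration is good to about 2 mm. A picture is of the moment at which its call begins. camera_params takes no time and is no camera call.
- manip.close_job(): hands the job in, once; it reports no verdict.
The state is a dict: "time_s": time; "q": joint angles; "qvel": joint speeds; "tau": joint torques, N m; "tool_pos": TCP position; "tool_rot": TCP orientation; "contact_force": force on the tool from outside, world axes, zero at the start; "ft_torque": the same for the moment, N m; "gripper_width": opening from 0.0 (shut) to 1.0 (fully open).
Only numpy, scipy, OpenCV 4.12 (cv2) and the standard library are available. Lean on these libraries where they do the work, as an engineer would, in place of code of your own. Each camera call takes 0.05 s, during which the arm holds its last target. There are 200 camera calls.

### The job

Reset the spring tester by sliding its red peak pointer all the way back until it rests against the carriage's pusher bar, then draw the yellow paddle out until the pointer stands on the green mark and hold it there for a good second, without stretching the spring past the mark. Then ease the paddle back to its fully home position without letting it snap, leaving the pointer standing on the green mark, the hand clear and the other things on the desk undisturbed.

Things in the scene. Friction and masses are not known exactly. Their poses are not given: they have to be found in the camera images.
- tester: Spring tester fixed to the desk: grey base plate 12 mm thick, x -210..210, y -80..110 mm, with a spring tube along its x axis. Origin on the desk, directly below the paddle's middle when home. x: direction in which the paddle is pulled out; y: to the pointer's side; z up. A white scale with black ticks 10 mm apart lies beside the pointer's rail.
- tube_mouth (a point): Centre of the black collar at the mouth of the aluminium spring tube, 33 mm above the desk. Tube and anchor block reach from here back to 150 mm in -x, at most 50 mm wide and 59 mm above the desk.
- carriage (a joint): How far the paddle's carriage is pulled out, m: 0 fully home, end stop at 0.16. A spring pulls it home: 3 N at home plus 75 N per m. It does not stay out by itself and snaps home if let go.
- paddle (a point): Middle of the top edge of the yellow pull paddle, an upright plate 8 mm thick (tester's x), 50 mm wide (y), from 25 to 100 mm above the desk. Behind it (-x) a rod, top 37 mm above the desk, joins it to the tube; at home the gap from tube to paddle above the rod is 46 mm. Ahead (+x) is free.
- pusher (a point): Outer end of the carriage's dark steel pusher bar, 10 mm thick (tester's x), 21 to 31 mm above the desk, reaching 63 mm in y from the paddle's middle, level with the paddle in x. It moves with the paddle and pushes the pointer outward.
- pointer (a joint): Position of the red peak pointer along its rail, m: 0 is against the pusher bar of the home carriage. The pusher bar pushes it outward only; it stays by friction (about 1.2 N) where it was left.
- pointer_top (a point): Middle of the top of the red peak pointer, a block 14 mm (tester's x) x 18 mm (y), 16 to 51 mm above the desk, with a thin needle over the scale, on a rail at y = 55 mm of the tester. With the pusher bar touching it, this point is 12.5 mm ahead (+x) of the paddle's middle.
- mark: Green service mark, fixed on the plate: band 10 mm wide along the tester's x, beside the rail (tester's y 75..113 mm), up to 10 mm thick. Origin: middle of its underside, 12 mm above the desk; axes as the tester's. The pointer stands on the mark when its middle is level with this origin along x, up to 5 mm either side.
- toner: Bystander: loose black toner cartridge with a blue band, 190 x 57 x 52 mm, lying beyond the tester; origin in the middle of its underside, x along its length.
- bit_set: Bystander: loose black bit tray with steel bits, 120 x 75 x 25 mm; origin in the middle of its underside.
- screwdriver: Bystander: loose screwdriver with a red handle, lying on the desk.

How it is judged:
On the way, in this order (a step that is already met when the one before it is completed fails the run):
1. the red pointer is back against the pusher bar of the home carriage (within 4 mm) (value of joint pointer below 0.004 m and value of joint carriage below 0.003 m), for 0.1 s.
2. the paddle is drawn out so that its pusher bar and the pointer stand on the green mark (within 5 mm), held there 0.8 s (x of pointer_top in the frame of mark between -0.005 and 0.005 m and x of paddle in the frame of mark above -0.0195 m), for 0.8 s.
At the end, for the whole second after the job is handed in: the carriage is fully home (within 3 mm), the red pointer is left standing on the green mark (its middle within 5 mm of the mark's middle along the pull), and toner cartridge, bit set and screwdriver are within 15 mm of where they were (value of joint carriage below 0.003 m and x of pointer_top in the frame of mark between -0.005 and 0.005 m and distance of each of toner, bit_set, screwdriver from where it was at the start of the episode below 0.015 m); the robot touches nothing.
It fails at once if the spring is stretched past the mark (pusher bar more than 9 mm beyond the reading of the mark's middle) (x of paddle in the frame of mark above -0.0035 m).
It fails at once if the paddle snaps back (faster than 0.35 m/s towards home) (velocity of joint carriage below -0.35 m/s).
It fails at once if a bystander is shifted by more than 15 mm (distance of any of toner, bit_set, screwdriver from where it was at the start of the episode above 0.015 m).
It also fails if it takes over 64 s, if anything falls off the work surface, if the arm or the gripper's body presses on something with over 40 N, if the wrist force passes 120 N, or if a joint passes its speed limit or range.

## Working session

There is one attempt and no reset: what is moved stays moved. The work goes in short steps, Python scripts to look and compute and a shell command to move; the robot and the scene stay as the last step left them, time stands still between calls to the robot, and variables do not carry over. Pictures are saved under pics/ and viewed, about 8 in all and at most 12, crops included, and the job is handed in when it is done.

```bash
ls; mkdir -p pics; cat > h.py <<'E'
import numpy as np, cv2
from bench import manip
def snap(n,f):
    im,d=manip.get_image(n); np.savez('pics/'+f+'.npz',im=im,d=d)
    cv2.imwrite('pics/'+f+'.png',im[:,:,::-1]); return im,d
def ray(n,uv):
    p=manip.camera_params(n); K=np.array(p['mtx']);k=p['k1'];T=np.array(p['cam_to_world'])
    uv=np.atleast_2d(np.array(uv,float)); s=np.c_[(uv[:,0]-K[0,2])/K[0,0],(uv[:,1]-K[1,2])/K[1,1]]
    u=s.copy()
    for _ in range(20): u=s/(1+k*(u**2).sum(1,keepdims=True))
    d=np.c_[u[:,0],-u[:,1],-np.ones(len(u))]
    return T[:3,3],d@T[:3,:3].T
def onz(n,uv,z):
    o,d=ray(n,uv); return o+d*((z-o[2])/d[:,2])[:,None]
def pts(n,uv,depth):
    o,d=ray(n,uv); uv=np.atleast_2d(uv).astype(int)
    return o+d*depth[uv[:,1],uv[:,0]][:,None]
def state():
    s=manip.get_obs(); 
    for k in ('time_s','q','tool_pos','tool_rot','contact_force','gripper_width'): print(k,np.round(s[k],4))
E
python3 - <<'E'
from h import *
snap('top','t0');snap('side','s0');state();print(manip.hold_point_z)
for n in('top','side'):print(np.round(manip.camera_params(n)['cam_to_world'],3).tolist())
a=cv2.imread('pics/t0.png')
E
```

```text
pics
time_s 0.1
q [-1.2597  0.0918  1.2318 -0.      1.8198 -0.0567]
tool_pos [ 0.2157 -0.5596  0.2302]
tool_rot [ 2.0211  0.3778 -2.0216]
contact_force [-0.4464  0.1406 -0.3201]
gripper_width 1.0011
0.0187
[[0.023, 0.996, -0.081, 0.488], [-1.0, 0.023, -0.002, 0.09], [-0.001, 0.081, 0.997, 0.994], [0.0, 0.0, 0.0, 1.0]]
[[-0.872, 0.379, -0.311, 0.228], [-0.49, -0.688, 0.535, 0.699], [-0.011, 0.619, 0.786, 0.98], [0.0, 0.0, 0.0, 1.0]]
```

View pics/t0.png

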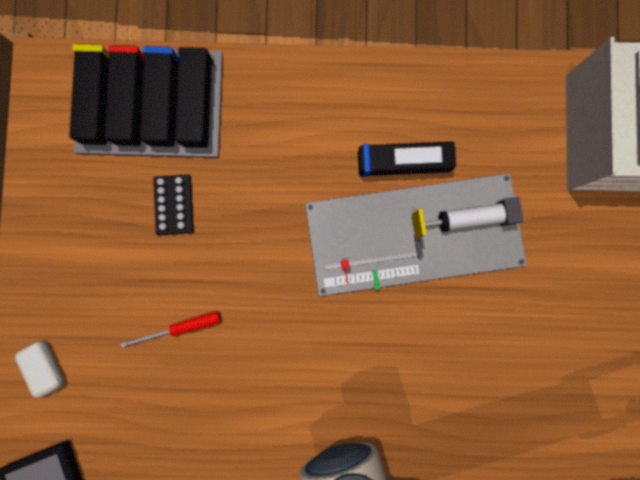

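View pics/s0.png

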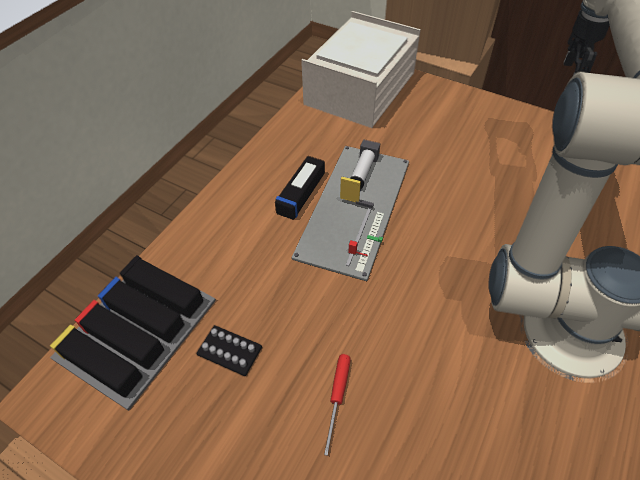

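The top view shows the paddle at (419,222), the pointer at (346,264) and the mark at (377,280). The tester's pull direction is image-left, which is roughly world +y. Next I'll measure these.

```bash
cat > m.py <<'E'
from h import *
from scipy.spatial.transform import Rotation as R
def masks(im):
    h=cv2.cvtColor(im,cv2.COLOR_RGB2HSV); H,S,V=h[...,0],h[...,1].astype(int),h[...,2]
    return dict(yellow=(H>20)&(H<34)&(S>150)&(V>90),red=((H<5)|(H>175))&(S>170)&(V>70),green=(H>45)&(H<80)&(S>120))
def blob(m,box):
    z=np.zeros(m.shape,bool);x0,y0,x1,y1=box;z[y0:y1,x0:x1]=m[y0:y1,x0:x1];v,u=np.nonzero(z);return u,v
E
python3 - <<'E'
from m import *
D={n:np.load(f'pics/{f}.npz') for n,f in(('top','t0'),('side','s0'))}
bx={'top':(300,170,530,300),'side':(290,140,412,280)}
for n in D:
    im,d=D[n]['im'],D[n]['d']
    for c,m in masks(im).items():
        u,v=blob(m,bx[n]); 
        if not len(u): print(n,c,0);continue
        P=pts(n,np.c_[u,v],d); P=P[d[v,u]>0]
        print(n,c,len(u),(u.min(),u.max(),v.min(),v.max()),'med',np.median(P,0).round(4),'p5',np.percentile(P,5,0).round(4),'p95',np.percentile(P,95,0).round(4))
        if c!='yellow' or n=='top': 
            t=P[P[:,2]>np.percentile(P[:,2],97)-.006]; print('   top pts',len(t),t.mean(0).round(4))
# plate screws
s=onz('top',[[310,207],[507,178],[521.5,262.5],[322.5,291]],.013); print(s.round(4)); 
for a,b in((1,0),(2,3)): e=s[b]-s[a]; print('dir deg',np.degrees(np.arctan2(e[1],e[0])),np.linalg.norm(e))
im=D['top']['im'];g=cv2.cvtColor(im,cv2.COLOR_RGB2HSV);m=((g[...,1]<40)&(g[...,2]>80)).astype(np.uint8);m[:170]=0;m[300:]=0;m[:,:300]=0;m[:,530:]=0
c=max(cv2.findContours(m,0,2)[0],key=cv2.contourArea);b=cv2.boxPoints(cv2.minAreaRect(c));print(b);w=onz('top',b,.012);print(w.round(4),w.mean(0))
print(R.from_rotvec(manip.get_obs()['tool_rot']).as_matrix().round(3))
x=im[160:310,290:540];cv2.imwrite('pics/c0.png',cv2.resize(x[:,:,::-1],None,fx=3.2,fy=3.2,interpolation=cv2.INTER_CUBIC))
E
```

```text
top yellow 184 (np.int64(378), np.int64(425), np.int64(209), np.int64(290)) med [ 0.5963 -0.0817  0.0984] p5 [ 0.5748 -0.0876  0.0491] p95 [ 0.6161 -0.0769  0.1021]
   top pts 108 [ 0.5961 -0.0831  0.0999]
top red 54 (np.int64(342), np.int64(348), np.int64(260), np.int64(269)) med [0.5154 0.0537 0.0506] p5 [0.5088 0.049  0.048 ] p95 [0.5229 0.0594 0.0539]
   top pts 51 [0.516  0.0541 0.0508]
top green 83 (np.int64(373), np.int64(440), np.int64(170), np.int64(289)) med [ 0.4873 -0.0095  0.018 ] p5 [ 0.4716 -0.0969  0.0137] p95 [ 0.7054 -0.0054  0.0351]
   top pts 6 [ 0.703  -0.0577  0.0395]
side yellow 396 (np.int64(341), np.int64(359), np.int64(177), np.int64(201)) med [ 0.5941 -0.0815  0.0687] p5 [ 0.5735 -0.087   0.0319] p95 [ 0.6158 -0.0771  0.0993]
side red 100 (np.int64(349), np.int64(366), np.int64(241), np.int64(255)) med [0.5133 0.0579 0.0404] p5 [0.4913 0.0485 0.0191] p95 [0.5219 0.0615 0.0526]
   top pts 32 [0.5155 0.0546 0.0508]
side green 54 (np.int64(367), np.int64(382), np.int64(235), np.int64(241)) med [ 0.4846 -0.0086  0.0169] p5 [ 0.4699 -0.0134  0.0131] p95 [ 0.503  -0.0035  0.0233]
   top pts 22 [ 0.4774 -0.0102  0.0209]
[[ 0.6305  0.1249  0.013 ]
 [ 0.6985 -0.2707  0.013 ]
 [ 0.5288 -0.2983  0.013 ]
 [ 0.463   0.0958  0.013 ]]
dir deg 99.7419590431102 0.40142038451849577
dir deg 99.4779695589175 0.39958364567235843
[[305.1007  203.42953]
 [514.54095 172.40134]
 [528.2054  264.63623]
 [318.76514 295.66443]]
[[ 0.6377  0.135   0.012 ]
 [ 0.7105 -0.2863  0.012 ]
 [ 0.5249 -0.3119  0.012 ]
 [ 0.4536  0.103   0.012 ]] [ 0.5816904  -0.09002985  0.012     ]
[[-0.001  0.36  -0.933]
 [ 0.002 -0.933 -0.36 ]
 [-1.    -0.002 -0.   ]]
```

View pics/c0.png

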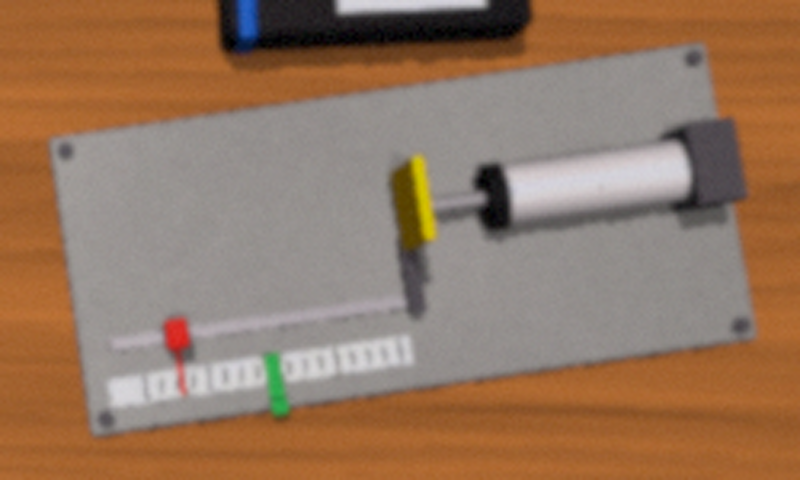

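Tester x lies at about 99.6°. In the tester's x, relative to the paddle, the pointer is at +149 mm and the mark at about +91 mm. So the carriage should be at about 79 mm when the pointer stands on the mark. I'll move to just beyond the pointer with the fingers shut.

```bash
python3 -m pendant '[[[0.018,0.041,0],-0.02,1],[[0.018,0.041,0],-0.02,1],[[0.018,0.041,0],-0.02,1],[[0.018,0.041,0],-0.02,1],[[0.018,0.041,0],-0.02,1],[[0.018,0.041,0],-0.02,1],[[0.018,0.041,0],-0.02,1],[[0.018,0.041,0],-0.02,1],[[0.018,0.041,0],-0.02,1],[[0.018,0.041,0],-0.02,1]]' 40
python3 -m pendant '[[[0.018,0.041,0],0,1],[[0.018,0.041,0],0,1],[[0.018,0.041,0],0,1],[[0.018,0.041,0],0,1],[[0.018,0.041,0],0,1],[[0.018,0.041,0],0,1],[[0.018,0.041,0],0,1],[[0.018,0.041,0],0,1],[[0.018,0.041,0],0,1]]'
python3 - <<'E'
from m import *
state(); r=R.from_rotvec(manip.get_obs()['tool_rot']).as_matrix();print(np.degrees(np.arctan2(-r[1,1],-r[0,1])),r[:,0].round(3))
print((np.array([.509,.094,.1])-manip.get_obs()['tool_pos'])/.8)
E
```

```text
time_s: 0.93
tool_pos: [0.3577, -0.221, 0.2192]
tool_rot: [2.152, 0.164, -2.164]
contact_force: [0.6, -0.4, 0.5]
gripper_width: 0.004
time_s: 1.68
tool_pos: [0.4884, 0.0913, 0.2164]
tool_rot: [2.152, 0.162, -2.167]
contact_force: [0.5, 0.6, 0.3]
gripper_width: -0.001
time_s 1.6833
q [ 0.1053 -0.1845  1.5241  0.0163  1.8082  1.5456]
tool_pos [0.4884 0.0913 0.2164]
tool_rot [ 2.1516  0.1621 -2.1666]
contact_force [0.5124 0.6153 0.2572]
gripper_width -0.0007
97.6912944767368 [-0.008  0.015 -1.   ]
[ 0.025688    0.00343541 -0.14555285]
```

```bash
python3 -m pendant '[[[0.013,0.002,-0.04],0.015,1],[[0.013,0.002,-0.04],0.015,1],[[0,0,-0.04],0,1],[[0,0,-0.035],0,1],[[0,0,-0.03],0,1],[[0,0,-0.02],0,1],[[0,0,-0.012],0,1]]'
python3 - <<'E'
from m import *
snap('side','s1');im,_=snap('top','t1')
a=np.load('pics/s1.npz')['im'][130:290,280:440,::-1];b=im[160:310,290:450,::-1]
r=lambda x:cv2.resize(x,(400,400*x.shape[0]//x.shape[1]))[:375]
cv2.imwrite('pics/c1.png',np.hstack([r(a),r(b)]))
E
```

```text
time_s: 2.27
tool_pos: [0.5101, 0.1046, 0.0355]
tool_rot: [2.13, 0.213, -2.14]
contact_force: [0.3, 0.7, 0.2]
gripper_width: -0.002
```

View pics/c1.png

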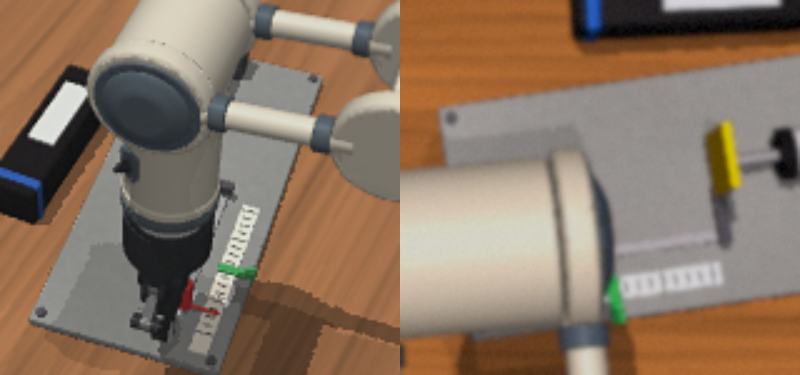

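The side view shows the shut fingers on the +x side of the red pointer, in line with the rail. I'll push it back.

```bash
python3 -m pendant '[[[0.0025,-0.0148,0.002],0,1],[[0.0025,-0.0148,0],0,1],[[0.0025,-0.0148,0],0,1],[[0.0025,-0.0148,0],0,1],[[0.0025,-0.0148,0],0,1],[[0.0025,-0.0148,0],0,1],[[0.0025,-0.0148,0],0,1],[[0.0025,-0.0148,0],0,1],[[0.0025,-0.0148,0],0,1],[[0.0025,-0.0148,0],0,1],[[0.0025,-0.0148,0],0,1]]'
cat > w.py <<'E'
from m import *
ex=np.array([-.167,.986]);ey=np.array([-.986,-.167]);p0=np.array([.5961,-.0831])
s=manip.get_obs();d=s['tool_pos'][:2]-p0
print('tester x,y,z',(d@ex).round(4),(d@ey).round(4),s['tool_pos'][2].round(4),'F ex',(s['contact_force'][:2]@ex).round(2))
r=R.from_rotvec(s['tool_rot']).as_matrix();print('jaw deg',np.degrees(np.arctan2(-r[1,1],-r[0,1])).round(2))
E
python3 w.py
```

```text
time_s: 3.28
tool_pos: [0.5425, -0.0408, 0.0585]
tool_rot: [2.16, 0.208, -2.108]
contact_force: [-0.0, -0.6, -0.2]
gripper_width: -0.002
tester x,y,z 0.0507 0.0458 0.0585 F ex -0.55
jaw deg 100.31
```

The tool rose to z=0.0585, so the fingers may have slid over the pointer. I'll check where the pointer is.

```bash
python3 - <<'E'
from m import *
im,d=snap('side','s2')
print(manip.get_obs()['q'].round(3),manip.get_obs()['tool_pos'].round(4),manip.get_obs()['qvel'].round(3))
u,v=blob(masks(im)['red'],(290,140,412,280));P=pts('side',np.c_[u,v],d);print(len(u),u.min(),u.max(),v.min(),v.max(),np.percentile(P,95,0).round(4),np.median(P,0).round(4))
cv2.imwrite('pics/c2.png',cv2.resize(im[120:290,270:440,::-1],(600,600)))
E
python3 w.py
```

```text
[-0.153 -0.042  1.672  0.019  1.49   1.238] [ 0.5431 -0.0432  0.0591] [ 0.032 -0.007  0.01   0.01   0.001  0.057]
90 357 371 221 234 [ 0.5327 -0.001   0.0528] [ 0.5245 -0.0049  0.0423]
tester x,y,z 0.0482 0.0456 0.0591 F ex -1.22
jaw deg 100.22
```

View pics/c2.png

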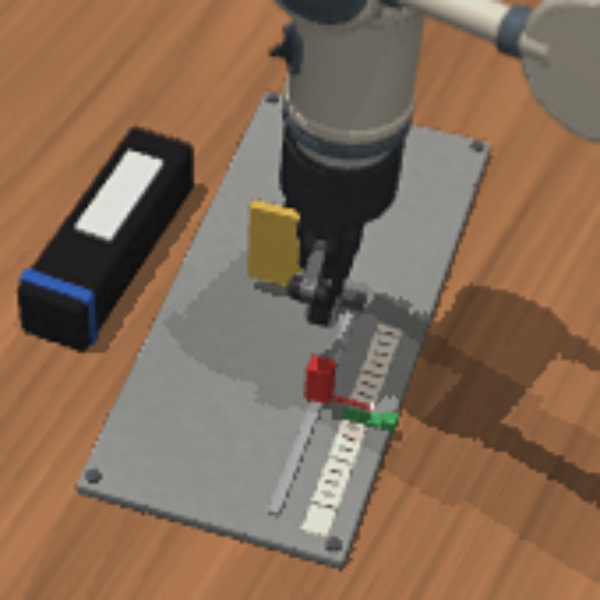

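The pointer got partway, to x≈88 mm near the mark, and then the drifting tool rode over it. I'll go back beyond it and push in shorter calls with the height corrected.

```bash
python3 -m pendant '[[[0,0,0.035],0,1],[[0,0,0.01],0,1],[[-0.0075,0.027,0],0,1],[[-0.0075,0.027,0.003],0,1],[[-0.0075,0.027,0.003],0,1],[[-0.0075,0.024,0.003],0,1],[[0,0,0],0,1]]'
python3 w.py
```

```text
time_s: 3.92
tool_pos: [0.5232, 0.0337, 0.1173]
tool_rot: [2.186, 0.186, -2.09]
contact_force: [-0.2, 0.1, 0.8]
gripper_width: 0.006
tester x,y,z 0.1274 0.0524 0.1173 F ex 0.12
jaw deg 99.5
```

```bash
python3 -m pendant '[[[-0.003,0.006,-0.03],0,1],[[-0.002,0.003,-0.03],0,1],[[0,0,-0.025],0,1],[[0,0,-0.01],0,1],[[0,0,0],0,1]]'
python3 w.py; python3 -c "
from m import *
print(R.from_rotvec(manip.get_obs()['tool_rot']).as_matrix()[:,0].round(3))"
```

```text
time_s: 4.33
tool_pos: [0.5242, 0.0386, 0.049]
tool_rot: [2.204, 0.184, -2.067]
contact_force: [0.1, -0.8, 0.3]
gripper_width: -0.001
tester x,y,z 0.132 0.0506 0.049 F ex -0.76
jaw deg 99.57
[ 0.063  0.01  -0.998]
```

```bash
python3 -m pendant '[[[-0.005,0,-0.012],0,1],[[0,0,-0.003],0,1],[[0,0,0],0,1]]'
python3 -m pendant '[[[0.0015,-0.0148,-0.002],0,1],[[0.0015,-0.0148,-0.002],0,1],[[0.0015,-0.0148,-0.002],0,1]]'
python3 w.py
```

```text
time_s: 4.58
tool_pos: [0.5216, 0.037, 0.0392]
tool_rot: [2.208, 0.181, -2.063]
contact_force: [0.8, -0.1, 0.5]
gripper_width: 0.004
time_s: 4.83
tool_pos: [0.5268, 0.0004, 0.0368]
tool_rot: [2.211, 0.185, -2.056]
contact_force: [-0.7, 1.2, 0.9]
gripper_width: -0.0
tester x,y,z 0.0939 0.0544 0.0368 F ex 1.31
jaw deg 99.67
```

```bash
python3 -m pendant '[[[0.0015,-0.0148,-0.0015],0,1],[[0.0015,-0.0148,-0.0015],0,1],[[0.0015,-0.01,-0.001],0,1]]'
python3 w.py
```

```text
time_s: 5.08
tool_pos: [0.5323, -0.0359, 0.0359]
tool_rot: [2.216, 0.183, -2.051]
contact_force: [-1.3, 1.5, 1.4]
gripper_width: 0.001
tester x,y,z 0.0572 0.055 0.0359 F ex 1.7
jaw deg 99.62
```

```bash
python3 -m pendant '[[[0.0015,-0.008,-0.001],0,1],[[0.0015,-0.006,-0.001],0,1],[[0.001,-0.004,0],0,1],[[0,0,0],0,1]]'
python3 w.py
```

```text
time_s: 5.42
tool_pos: [0.5361, -0.0547, 0.035]
tool_rot: [2.219, 0.179, -2.052]
contact_force: [-0.2, 0.2, 0.2]
gripper_width: 0.001
tester x,y,z 0.038 0.0544 0.035 F ex 0.21
jaw deg 99.42
```

```bash
python3 -m pendant '[[[0.001,-0.005,0],0,1],[[0.0005,-0.004,0],0,1],[[0.0005,-0.003,0],0,1]]'
python3 w.py; python3 -m pendant '[[[0.0005,-0.004,0],0,1],[[0.0005,-0.004,0],0,1]]'
python3 w.py
```

```text
time_s: 5.67
tool_pos: [0.5376, -0.0625, 0.035]
tool_rot: [2.219, 0.186, -2.054]
contact_force: [-3.8, 12.7, 5.3]
gripper_width: -0.002
tester x,y,z 0.0301 0.0543 0.035 F ex 13.14
jaw deg 99.53
time_s: 5.83
tool_pos: [0.5375, -0.0624, 0.0352]
tool_rot: [2.221, 0.204, -2.06]
contact_force: [-4.0, 12.7, 3.8]
gripper_width: 0.001
tester x,y,z 0.0302 0.0543 0.0352 F ex 13.16
jaw deg 99.76
```

The force rose to 13 N with no further motion, so the pointer is against the pusher and the carriage is on its home stop. I'll retreat, lift and confirm.

```bash
python3 -m pendant '[[[-0.002,0.01,0],0,1],[[-0.002,0.01,0.005],0,1],[[0,0,0.04],0,1],[[0,0,0.04],0,1],[[0,0,0.04],0,1],[[0,0,0.04],0,0.45],[[0,0,0.03],0,0.45],[[-0.03,0,0.01],0,0.45],[[-0.03,0,0],0,0.45],[[-0.03,0,0],0,0.45],[[0,0,0],0,0.45]]'
python3 w.py;python3 - <<'E'
from m import *
ex=np.array([-.167,.986]);p0=np.array([.5961,-.0831])
for n,f,b in(('top','t3',(300,170,530,300)),('side','s3',(290,140,412,280))):
    im,d=snap(n,f)
    for c,m in masks(im).items():
        u,v=blob(m,b)
        if c=='green' or len(u)<5: continue
        P=pts(n,np.c_[u,v],d);t=P[P[:,2]>np.percentile(P[:,2],97)-.006];q=t.mean(0);print(n,c,len(u),q.round(4),'x',((q[:2]-p0)@ex).round(4))
cv2.imwrite('pics/c3.png',cv2.resize(np.load('pics/s3.npz')['im'][120:290,270:440,::-1],(600,600)))
E
```

```text
time_s: 6.75
tool_pos: [0.4566, -0.0424, 0.207]
tool_rot: [2.214, 0.2, -2.057]
contact_force: [-0.3, -0.3, 0.3]
gripper_width: 0.553
tester x,y,z 0.0635 0.1307 0.207 F ex -0.24
jaw deg 99.94
top yellow 168 [ 0.5954 -0.0833  0.1   ] x -0.0001
top red 72 [ 0.5395 -0.0807  0.051 ] x 0.0118
side yellow 395 [ 0.5885 -0.0693  0.1138] x 0.0148
side red 93 [ 0.5383 -0.0793  0.0506] x 0.0134
```

View pics/c3.png

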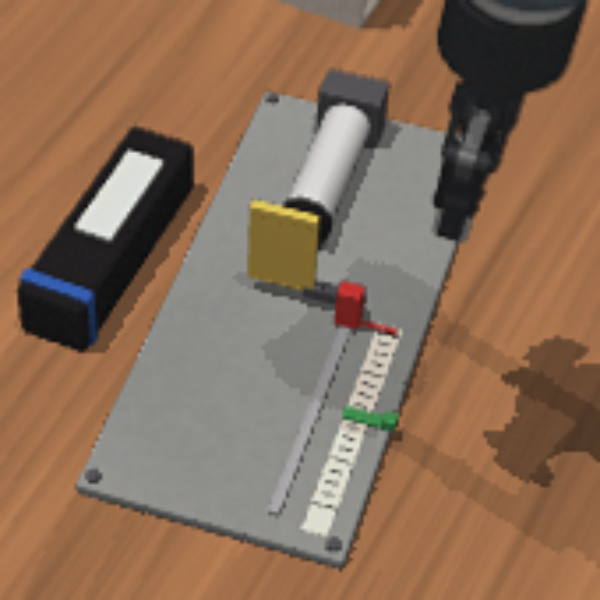

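The pointer touches the pusher bar, about 12.5 mm ahead of the paddle, so the reset is done. I'll refine the mark position and move over the paddle.

```bash
python3 - <<'E'
from m import *
ex=np.array([-.167,.986]);ey=np.array([-.986,-.167]);p0=np.array([.5958,-.0832])
for n,f,b in(('top','t3',(360,262,395,295)),('top','t0',(360,262,395,295)),('side','s3',(355,225,395,250)),('side','s0',(355,225,395,250))):
    D=np.load(f'pics/{f}.npz');u,v=blob(masks(D['im'])['green'],b);d=D['d']
    P=pts(n,np.c_[u,v],d);Q=np.c_[(P[:,:2]-p0)@ex,(P[:,:2]-p0)@ey,P[:,2]]
    t=Q[Q[:,2]>.0165] 
    print(n,f,len(Q),Q.mean(0).round(4),len(t),t.mean(0).round(4),np.percentile(Q[:,0],[3,97]).round(4))
    print('  ray-plane .021',((onz(n,[[u.mean(),v.mean()]],.021)[0,:2]-p0)@ex).round(4), np.percentile(Q[:,2],[5,50,95]).round(4))
t=np.array([.5958,-.0832,.12]);print((t-manip.get_obs()['tool_pos'])/.8)
E
```

```text
top t3 69 [0.0911 0.0965 0.0181] 44 [0.0916 0.1002 0.0204] [0.0874 0.0951]
  ray-plane .021 0.0914 [0.013  0.0175 0.0243]
top t0 73 [0.0912 0.0958 0.0181] 47 [0.0915 0.0987 0.0201] [0.0875 0.0951]
  ray-plane .021 0.0915 [0.0137 0.0176 0.0234]
side s3 53 [0.0921 0.0967 0.0175] 26 [0.0922 0.1009 0.0202] [0.0866 0.0967]
  ray-plane .021 0.0948 [0.0132 0.0165 0.023 ]
side s0 54 [0.0918 0.0966 0.0175] 29 [0.0922 0.1009 0.02  ] [0.0858 0.0957]
  ray-plane .021 0.0945 [0.0131 0.0169 0.0233]
[ 0.17131393 -0.05102328 -0.10783244]
```

```bash
python3 -m pendant '[[[0.034,-0.01,0],0,0.5],[[0.034,-0.01,0],0,0.5],[[0.034,-0.01,0],0,0.5],[[0.034,-0.01,0],0,0.5],[[0.02,-0.006,0],0,0.5],[[0.01,-0.002,0],0,0.5],[[0,0,0],0,0.5]]'
python3 w.py
```

```text
time_s: 7.43
tool_pos: [0.602, -0.0818, 0.201]
tool_rot: [2.213, 0.199, -2.056]
contact_force: [-0.0, 1.0, 0.5]
gripper_width: 0.5
tester x,y,z 0.0003 -0.006 0.201 F ex 0.96
jaw deg 99.99
```

```bash
python3 -m pendant '[[[-0.003,0,-0.03],0,0.5],[[0,0,-0.035],0,0.5],[[0,0,-0.03],0,0.5],[[0,0,-0.025],0,0.5],[[0,0,-0.015],0,0.5],[[0,0,-0.006],0,0.5],[[0,0,0],0,0.5]]'
python3 w.py
```

```text
time_s: 8.02
tool_pos: [0.6005, -0.0804, 0.0802]
tool_rot: [2.209, 0.2, -2.059]
contact_force: [-0.1, -0.7, -0.1]
gripper_width: 0.501
tester x,y,z 0.002 -0.0048 0.0802 F ex -0.67
jaw deg 100.06
```

```bash
python3 -m pendant '[[[0,-0.002,-0.009],0,0.5],[[0,0,-0.002],0,0.5],[[0,0,0],0,0.5]]'
python3 w.py; python3 -m pendant '[[[0,0,0],0,1],[[0,0,0],0,1],[[0,0,0],0,1],[[0,0,0],0,1],[[0,0,0],0,1],[[0,0,0],0,1]]' 60
python3 w.py
```

```text
time_s: 8.27
tool_pos: [0.6018, -0.0821, 0.0733]
tool_rot: [2.212, 0.199, -2.054]
contact_force: [-0.5, -0.2, -0.9]
gripper_width: 0.498
tester x,y,z 0.0 -0.0058 0.0733 F ex -0.11
jaw deg 100.08
time_s: 8.77
tool_pos: [0.6033, -0.0841, 0.0763]
tool_rot: [2.216, 0.193, -2.048]
contact_force: [0.2, -0.5, -1.8]
gripper_width: 0.085
tester x,y,z -0.0022 -0.007 0.0763 F ex -0.53
jaw deg 99.97
```

The paddle is gripped at about 7 mm opening. I'll draw it out gently.

```bash
python3 -m pendant '[[[-0.001,0.006,0],0,1],[[-0.002,0.01,0],0,1],[[-0.002,0.01,0],0,1],[[-0.002,0.01,0],0,1],[[0,0,0],0,1]]'
python3 w.py
```

```text
time_s: 9.18
tool_pos: [0.5988, -0.0577, 0.0763]
tool_rot: [2.218, 0.182, -2.043]
contact_force: [0.9, -4.1, -1.6]
gripper_width: 0.076
tester x,y,z 0.0246 -0.0069 0.0763 F ex -4.23
jaw deg 99.76
```

```bash
python3 -m pendant '[[[-0.002,0.01,0],0,1],[[-0.002,0.01,0],0,1],[[-0.002,0.01,0],0,1],[[-0.002,0.01,0],0,1],[[-0.001,0.006,0],0,1],[[0,0,0],0,1]]'
python3 w.py;python3 - <<'E'
from m import *
ex=np.array([-.167,.986]);p0=np.array([.5958,-.0832])
im,d=snap('side','s4');u,v=blob(masks(im)['red'],(290,140,412,280));P=pts('side',np.c_[u,v],d);t=P[P[:,2]>np.percentile(P[:,2],97)-.006];q=t.mean(0);print(len(u),q.round(4),'x',((q[:2]-p0)@ex).round(4))
E
```

```text
time_s: 9.68
tool_pos: [0.5934, -0.0261, 0.0764]
tool_rot: [2.218, 0.166, -2.034]
contact_force: [2.8, -6.6, -2.9]
gripper_width: 0.08
tester x,y,z 0.0566 -0.0068 0.0764 F ex -6.99
jaw deg 99.56
90 [ 0.5281 -0.0204  0.0509] x 0.0732
```

```bash
python3 -m pendant '[[[-0.0015,0.009,0],0,1],[[-0.0015,0.008,0],0,1],[[-0.001,0.005,0],0,1],[[0,0,0],0,1]]'
python3 w.py;cat > c.py <<'E'
import sys
from m import *
ex=np.array([-.167,.986]);p0=np.array([.5958,-.0832])
f=sys.argv[1]
for n,rb,gb in(('side',(290,140,412,280),(355,225,395,250)),('top',(300,170,530,300),(360,262,395,295))):
    im,d=snap(n,n[0]+f);M=masks(im)
    u,v=blob(M['red'],rb);g=blob(M['green'],gb);out=[]
    for u,v,hi in((u,v,1),(*g,0)):
        if len(u)<15: out.append(None);continue
        P=pts(n,np.c_[u,v],d)
        if hi:P=P[P[:,2]>np.percentile(P[:,2],97)-.006]
        out.append(((P.mean(0)[:2]-p0)@ex).round(4))
    print(n,len(u),'pointer x, mark x',out)
E
python3 c.py 5
```

```text
time_s: 10.07
tool_pos: [0.5913, -0.014, 0.0764]
tool_rot: [2.218, 0.153, -2.029]
contact_force: [2.5, -8.2, -2.7]
gripper_width: 0.08
tester x,y,z 0.069 -0.0068 0.0764 F ex -8.5
jaw deg 99.37
side 52 pointer x, mark x [np.float64(0.108), np.float64(0.092)]
top 71 pointer x, mark x [np.float64(0.0859), np.float64(0.0908)]
```

```bash
python3 -m pendant '[[[-0.001,0.005,0],0,1],[[0,0.001,0],0,1],[[0,0,0],0,1]]'
python3 w.py;python3 c.py 6;python3 - <<'E'
from m import *
a=np.load('pics/s6.npz');b=np.load('pics/t6.npz')
u,v=blob(masks(a['im'])['red'],(290,140,412,280));P=pts('side',np.c_[u,v],a['d']);print(len(u),np.percentile(P,[0,5,50,95,100],axis=0).round(3).tolist())
cv2.imwrite('pics/c6.png',np.hstack([cv2.resize(x,(400,400),interpolation=cv2.INTER_CUBIC) for x in(a['im'][190:270,330:410,::-1],b['im'][220:300,340:420,::-1])]))
E
```

```text
time_s: 10.42
tool_pos: [0.5911, -0.0131, 0.0764]
tool_rot: [2.217, 0.145, -2.027]
contact_force: [3.8, -7.5, -2.7]
gripper_width: 0.079
tester x,y,z 0.0699 -0.0068 0.0764 F ex -8.03
jaw deg 99.26
side 52 pointer x, mark x [np.float64(0.1083), np.float64(0.0922)]
top 65 pointer x, mark x [np.float64(0.0862), np.float64(0.0913)]
93 [[0.228, -0.015, 0.017], [0.507, -0.014, 0.019], [0.524, -0.004, 0.042], [0.533, -0.0, 0.052], [0.535, 0.699, 0.98]]
```

View pics/c6.png

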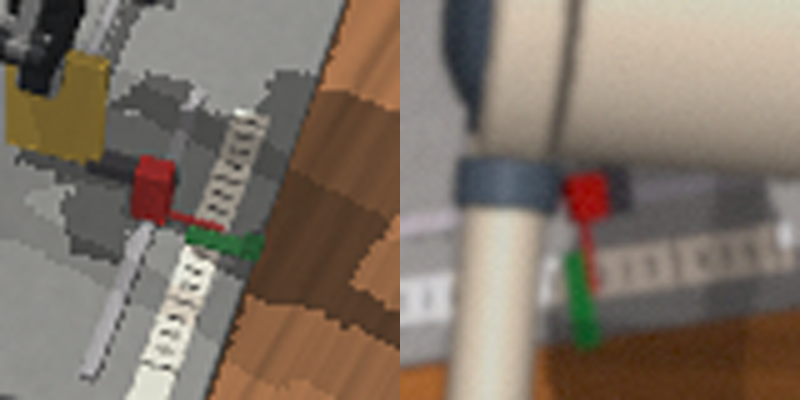

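The view shows the pointer and needle just short of the mark by about 5 mm. The spring makes the arm sag on idle rows, so I'll use a slightly larger pull.

```bash
sed -i 's/        P=pts(n,np.c_\[u,v\],d)/        P=pts(n,np.c_[u,v],d)[d[v,u]>0]/' c.py
python3 -m pendant '[[[-0.001,0.008,0],0,1],[[-0.0005,0.004,0],0,1]]'
python3 w.py;python3 c.py 7
```

```text
time_s: 10.68
tool_pos: [0.5901, -0.007, 0.0764]
tool_rot: [2.216, 0.138, -2.026]
contact_force: [3.6, -9.6, -3.2]
gripper_width: 0.077
tester x,y,z 0.076 -0.0068 0.0764 F ex -10.1
jaw deg 99.13
side 43 pointer x, mark x [np.float64(0.0916), np.float64(0.0925)]
top 43 pointer x, mark x [np.float64(0.0905), np.float64(0.0913)]
```

The pointer is within about 1 mm of the mark in both views. Now I'll hold it there.

```bash
python3 -m pendant '[[[0,0.0012,0],0,1],[[0,0.0012,0],0,1],[[0,0.0012,0],0,1],[[0,0.0012,0],0,1]]'
python3 w.py
```

```text
time_s: 11.12
tool_pos: [0.5902, -0.0077, 0.0764]
tool_rot: [2.213, 0.13, -2.025]
contact_force: [3.1, -8.2, -2.6]
gripper_width: 0.08
tester x,y,z 0.0753 -0.0068 0.0764 F ex -8.56
jaw deg 99.03
```

```bash
python3 -m pendant '[[[0,0.0015,0],0,1],[[0,0.0015,0],0,1],[[0,0.0015,0],0,1],[[0,0.0015,0],0,1],[[0,0.0015,0],0,1],[[0,0.0015,0],0,1],[[0,0.0015,0],0,1],[[0,0.0015,0],0,1],[[0,0.0015,0],0,1],[[0,0.0015,0],0,1],[[0,0.0015,0],0,1],[[0,0.0015,0],0,1]]'
python3 w.py;python3 c.py 8
```

```text
time_s: 12.12
tool_pos: [0.5901, -0.0076, 0.0765]
tool_rot: [2.205, 0.106, -2.024]
contact_force: [2.1, -8.6, -1.1]
gripper_width: 0.081
tester x,y,z 0.0754 -0.0067 0.0765 F ex -8.83
jaw deg 98.66
side 42 pointer x, mark x [np.float64(0.0919), np.float64(0.0925)]
top 44 pointer x, mark x [np.float64(0.0905), np.float64(0.0913)]
```

It held for about 1.4 s with both views within 1 mm. I'll ease it home.

```bash
python3 -m pendant '[[[0.0006,-0.003,0],0,1],[[0.001,-0.006,0],0,1],[[0.001,-0.006,0],0,1],[[0.001,-0.006,0],0,1],[[0.001,-0.006,0],0,1],[[0.001,-0.006,0],0,1],[[0.001,-0.006,0],0,1],[[0.001,-0.006,0],0,1]]'
python3 w.py
```

```text
time_s: 12.88
tool_pos: [0.5971, -0.048, 0.0765]
tool_rot: [2.206, 0.107, -2.022]
contact_force: [2.2, -4.9, -2.3]
gripper_width: 0.081
tester x,y,z 0.0345 -0.0068 0.0765 F ex -5.18
jaw deg 98.73
```

```bash
python3 -m pendant '[[[0.001,-0.006,0],0,1],[[0.001,-0.006,0],0,1],[[0.001,-0.006,0],0,1],[[0.001,-0.006,0],0,1],[[0.001,-0.006,0],0,1],[[0.0005,-0.005,0],0,1],[[0.0005,-0.004,0],0,1],[[0.0005,-0.004,0],0,1]]'
python3 w.py
```

```text
time_s: 13.55
tool_pos: [0.6031, -0.083, 0.0765]
tool_rot: [2.21, 0.117, -2.022]
contact_force: [3.2, -3.0, -1.9]
gripper_width: 0.081
tester x,y,z -0.0011 -0.0069 0.0765 F ex -3.45
jaw deg 98.86
```

Nearly home. I'll press lightly until the force reverses at the stop.

```bash
python3 -m pendant '[[[0.0005,-0.004,0],0,1],[[0.0005,-0.004,0],0,1],[[0.0005,-0.004,0],0,1]]'
python3 w.py
```

```text
time_s: 13.8
tool_pos: [0.6034, -0.0847, 0.0764]
tool_rot: [2.214, 0.14, -2.03]
contact_force: [-0.3, 9.2, 0.8]
gripper_width: 0.081
tester x,y,z -0.0028 -0.007 0.0764 F ex 9.16
jaw deg 99.15
```

The carriage is on its home stop, with the force reversed to +9 N. I'll release and lift clear.

```bash
python3 -m pendant '[[[0,0,0],0,1],[[0,0,0],0,0.5],[[0,0,0],0,0.5],[[0,0,0],0,0.5],[[0,0,0],0,0.5],[[0,0,0],0,0.5]]'
python3 -m pendant '[[[0,0,0.015],0,0.5],[[0,0,0.03],0,0.5],[[0,0,0.04],0,0.5],[[0,0,0.04],0,0.5],[[0,0,0.03],0,0.5],[[-0.04,-0.03,0],0,0.5],[[-0.04,-0.03,0],0,0.5],[[-0.04,-0.03,0],0,0.5],[[-0.04,-0.03,0],0,0.5],[[-0.04,-0.03,0],0,0.5],[[0,0,0],0,0.5],[[0,0,0],0,0.5]]'
python3 c.py 9; python3 - <<'E'
from m import *
a=np.load('pics/t9.npz')['im'];cv2.imwrite('pics/c9.png',a[:,:,::-1])
ex=np.array([-.167,.986]);p0=np.array([.5958,-.0832])
D=np.load('pics/t9.npz');u,v=blob(masks(D['im'])['yellow'],(400,200,435,245))
P=pts('top',np.c_[u,v],D['d'])[D['d'][v,u]>0];P=P[P[:,2]>.094];print('paddle x',((P.mean(0)[:2]-p0)@ex).round(4),len(P))
E
```

```text
time_s: 14.3
tool_pos: [0.6033, -0.085, 0.0777]
tool_rot: [2.212, 0.137, -2.028]
contact_force: [-0.4, -0.5, 0.3]
gripper_width: 0.501
time_s: 15.3
tool_pos: [0.4351, -0.2094, 0.2182]
tool_rot: [2.213, 0.128, -2.018]
contact_force: [0.4, -0.2, -0.0]
gripper_width: 0.498
side 45 pointer x, mark x [np.float64(0.0931), np.float64(0.0927)]
top 45 pointer x, mark x [np.float64(0.0915), np.float64(0.0913)]
paddle x 0.0002 119
```

View pics/c9.png

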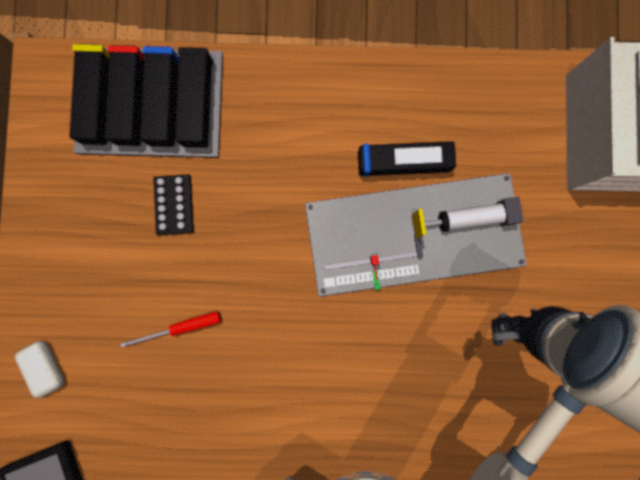

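The final view shows the pointer (375,260) standing on the green mark and the paddle home at (419,222). The toner, bit set and screwdriver are where they started, and the hand is clear.

```bash
python3 -c "
from bench import manip
print(manip.close_job())"
```

```text
the job is handed in; nothing more can be done
None
```

The spring tester is reset, and the job was handed in at about 15.5 s of robot time. It reports no verdict.

- **Reset:** I pushed the pointer back with the shut fingers. On the first push the tool drifted upward and rode over the pointer partway. The second push brought it against the pusher bar, with 13 N at the home stop and the cameras placing it at 11.8–13.4 mm (12.5 mm nominal).
- **Draw and hold:** I gripped the paddle, drew it out about 79 mm and held it for about 1.4 s. Both views showed the pointer within 1 mm of the mark during the hold.
- **Return:** I eased the paddle home at about 0.06 m/s until it pressed on the stop, then released it.

**Last checks:** After release the pointer was 0.2 mm (top view) and 0.4 mm (side view) from the mark's middle, and the paddle was 0.2 mm from its starting position. The toner, bit set and screwdriver looked unmoved in the final picture; I compared them by eye and did not measure them. The hand is clear.

**Disagreement:** One side-view pointer reading during the draw was off by about 2 cm. Pixels without depth caused it; I left them out and the views agreed again.

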